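# Seat the ring-trimming plate on its three-ball mount

## Task

Pick up the plate with the three round holes by its black handle and seat it fully home on the fixture's three balls, so that a ball sits in every hole and the two sprung noses hold it down over its ends. Lower it on rather than dropping it, let go, and leave the plate without holes where it lies.

Things in the scene. Friction and masses are not known exactly. Their poses are not given: they have to be found in the camera images.
- plate_grip (a point): Centre of the black handle (44 x 18 x 40 mm; grip its 18 mm, along y) on the loose grey plate, 120 x 90 x 16 mm, 0.5 kg, lying on the table. It is 36 mm above the plate's underside, 20 mm above its top. x runs along plate and handle, z up. Bright-rimmed holes, 28 mm wide below, 12 mm on top, at (x, y) = (-34, 26), (-34, -26), (34, 0) mm: two at one end, one at the other.
- seat (a point): Where plate_grip is when the plate is home on the fixture, 62.4 mm above the table; plate x must then point along this x, not the other way round. The plate's underside is then 26.4 mm above the table. Holes lowered within about 6 mm of the balls draw themselves onto them.
- fixture: Fixed steel base, 200 x 110 x 12 mm, origin at the centre of its underside, axes as seat's. Three 18 mm balls on posts at (x, y) = (-34, 26), (-34, -26), (34, 0) mm, tops 41 mm up. At each x end a block, 52 mm high, has a nose on a light spring: the plate, lowered straight, pushes both out (3 N in all, less than its weight); they close over its bevelled ends and pull it down with 2 N.
- spare_plate_grip (a point): Centre of the handle of the plain spare plate: same size, handle and mass as the other, but without holes. Not wanted: leave it.
There are look-alikes about, which are no part of the job. What is shaped like the part that bears plate_grip but purple is not meant.

How it is judged:
By the outcome, as a careful person would: the job done as asked, in the order asked, and still so for the second after the job is handed in, with the robot touching nothing.
It also fails if it takes over 35 s, if anything falls off the work surface, if the arm or the gripper's body presses on something with over 40 N, if the wrist force passes 120 N, or if a joint passes its speed limit or range.

## Robot

A 6-joint arm with a two-finger parallel gripper is mounted at the origin on the work surface. World frame = base frame: x ahead of the robot, y to its left, z up, the work surface at z = 0. Lengths are in mm, angles in rad, forces in N, time in s.
With the tool pointing down it reaches from about 375 to 975 mm from the base axis. Payload 3.8 kg.
Tool frame: the origin (TCP) lies on the centre line of the jaws, within the pads' length; the fingertips stand 11 mm ahead of it and the grasp point (between the pads) lies 8 mm behind it; z points along the fingers, y is the line along which they close (so a half turn about z gives the same grasp; the last joint's range is limited). The gripper opens to 88 mm and grips with 3 to 60 N. Pads are 18 mm wide; open, the fingers measure 123 mm over their backs; the gripper's body (75 mm by 187 mm) begins 45 mm behind the grasp point.
Start: joints at [1.262, 0.264, 1.604, -0, 1.274, -0.037], TCP at [181.212, 650.216, 249.706] pointing down, gripper open.
Joint ranges: [-2.63, 2.63], [-0.94, 2.18], [0.31, 2.57], [-1.31, 4.45], [0, 2.66], [-2.55, 2.55]. Speed limits (rad/s): [2.57, 2.57, 3.14, 3.14, 3.14, 3.14].

## Interface

Orientations are given as a rotation vector (axis times angle).
In Python, from bench import bot, optics gives the robot as it stands. The module is installed in compiled form; this text tells all that it offers.
- The arm moves only by the tool apply_moves, never from a script. Its argument "moves" is a list of rows, each a list of 2 entries, a list of its own where there are three numbers: the shift along the tool's x, y, z in cm, then the turn, a rotation vector about the tool's x, y, z in rad. A call has 1 to 5 rows; each row shifts and turns the commanded pose from where the row before left it, along the tool's axes as they then stand; what a row does not reach is not made up. A row lasts 1/8 s, in which the tool goes at most 62.5 mm and 10.7 degrees, less where a joint would pass 70% of its speed; a pose out of reach is approached as far as the arm can. A call with a gripper value outside its range is refused whole. "jaw" is the closure, from 0 (fully open) to 1 (shut), set as the call begins (left out, the last holds). The fingers move at their own pace and stop on an object; the grip force is fixed at half the most. Time passes only in rows, so rows that do not move let the fingers close. It gives the time, the measured TCP pose, the force, the opening and the grip force at its end, in the units of the state.
- bot.observe(): the state, without advancing time (a new reading comes with each control period).
- optics.grab_frame(name): name is "scene" or "side" or "wrist"; returns a dict with "img" (480x640x3 uint8, red, green, blue), "depth" (480x640 float32, mm along the optical axis (not along the pixel's ray), 0 where there is no reading), "intrinsics" (3x3 intrinsics, pixels), "R" (3x3) and "t" (3): a world point X has camera coordinates R X + t; the wrist camera has in their place "hand_eye" (4x4, takes a point from camera to tool coordinates, whose origin is the TCP and whose axes are the flange's). Camera axes: x right, y down, z forward; pixel columns grow to the right and rows downward; lengths in mm; the calibration is good to about 2 mm. A picture is of the moment at which its call begins: read the wrist's pose just before it.
- bot.sign_off(): hands the job in; it is judged then, once.
Trained networks look in a picture, given as the dict that the camera call returned (one of the last four; its "shot" number tells which), for a name from the list of things; names that differ only in an ending like _2 or _b are one class to them, and where a whole thing is asked for, a point or a joint stands for the part that bears it (a point fixed in the world has none). Each returns a list of dicts, best first, with "confidence" (0 to 1); they miss things now and then, are a little off and sometimes report something else, mostly with a low value. They report only what shows in the picture. A call takes as long as a camera call. They do not tell look-alikes from the thing itself.
- optics.find_in(name, picture): "position" ([column, row] in pixels, amid what is visible of it).
- optics.trace(name, picture): "mask" (480x640 bool, what is visible of it) and "position" ([column, row] in pixels, amid what is visible of it).
The state is a dict: "clock": time; "joints": joint angles; "joint_velocities": joint speeds; "joint_efforts": joint torques, N m; "eef_pos": TCP position; "eef_rot": TCP orientation; "force": force on the tool from outside, world axes, zero at the start; "moment": the same for the moment, N m; "grip_width": finger opening in mm; "grasp_force": force on a finger pad.
Only numpy, scipy, OpenCV 4.12 (cv2) and the standard library are available. Lean on these libraries where they do the work, as an engineer would, in place of code of your own. Each camera call takes 0.05 s, during which the arm holds its last target. There are 200 camera calls.

## Working session

There is one attempt and no reset: what is moved stays moved. The work goes in short steps, Python scripts to look and compute and a tool call to move; the robot and the scene stay as the last step left them, time stands still between calls to the robot, and variables do not carry over. Pictures are saved under pics/ and viewed, at most 10 in all, crops included, and the job is handed in when it is done.

Besides the shell and the picture viewer there is one more tool, called after ">>>" in YAML: its name, and indented under it one key for each argument. apply_moves: Moves the arm, as the interface text tells. Its arguments: {"type":"object","properties":{"moves":{"type":"array","items":{"type":"array"}},"jaw":{"type":"number"}},"required":["moves"]}

```bash
mkdir -p pics; cat > h.py <<'E'
import numpy as np, cv2
from bench import bot, optics
from scipy.spatial.transform import Rotation as Ro
def grab(n):
    s=bot.observe(); p=optics.grab_frame(n)
    if n=='wrist':
        T=np.eye(4);T[:3,:3]=Ro.from_rotvec(s['eef_rot']).as_matrix();T[:3,3]=s['eef_pos']
        C=T@np.array(p['hand_eye'])
    else:
        C=np.eye(4);R=np.array(p['R']);C[:3,:3]=R.T;C[:3,3]=-R.T@np.array(p['t'])
    p['C']=C; return p
def world(p):
    K=np.array(p['intrinsics']);v,u=np.mgrid[:480,:640];d=p['depth']
    X=np.stack([(u-K[0,2])/K[0,0]*d,(v-K[1,2])/K[1,1]*d,d],-1)
    return X@p['C'][:3,:3].T+p['C'][:3,3]
def save(img,n): cv2.imwrite('pics/'+n,img[:,:,::-1])
E
python3 - <<'E'
from h import *
np.set_printoptions(precision=1,suppress=True)
s=bot.observe();print(s['clock'],s['eef_pos'],s['eef_rot'])
ims=[]
for c in ['scene','side']:
    p=grab(c);W=world(p);im=p['img'].copy()
    for n in ['plate_grip','spare_plate_grip','fixture']:
        for r in optics.trace(n,p)[:5]:
            m=r['mask']&(p['depth']>0)
            print(c,n,round(r['confidence'],2),np.round(r['position']),np.median(W[m],0),m.sum(), np.median(p['img'][m],0))
    ims.append(cv2.resize(im,(640,480)))
    save(im,c+'1.png')
E
```

```text
0.0 [181.  649.6 248.4] [-0.4 -3.1  0. ]
scene plate_grip 0.8 [370. 222.] [364.2  90.4  17.4] 1687 [60. 24. 81.]
scene plate_grip 0.57 [437. 298.] [495.6 263.7  17.5] 2406 [56. 56. 58.]
scene spare_plate_grip 0.63 [177. 230.] [ 535.9 -292.2   17.2] 1981 [53. 53. 55.]
scene fixture 0.66 [316. 302.] [580.7  54.2  13.5] 5394 [42. 42. 46.]
side plate_grip 0.96 [313. 183.] [484.9 250.6  16. ] 1658 [77. 76. 77.]
side plate_grip 0.85 [252. 237.] [353.4  72.8  16.2] 2244 [ 82.  39. 105.]
side spare_plate_grip 0.66 [381. 390.] [ 521.5 -314.6   16. ] 4647 [85. 85. 87.]
side fixture 0.72 [371. 243.] [574.7  31.6  12.3] 4199 [68. 67. 71.]
```

View pics/scene1.png

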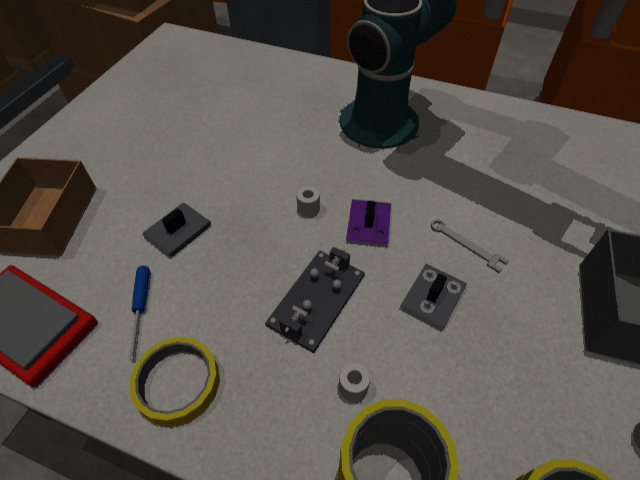

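View pics/side1.png

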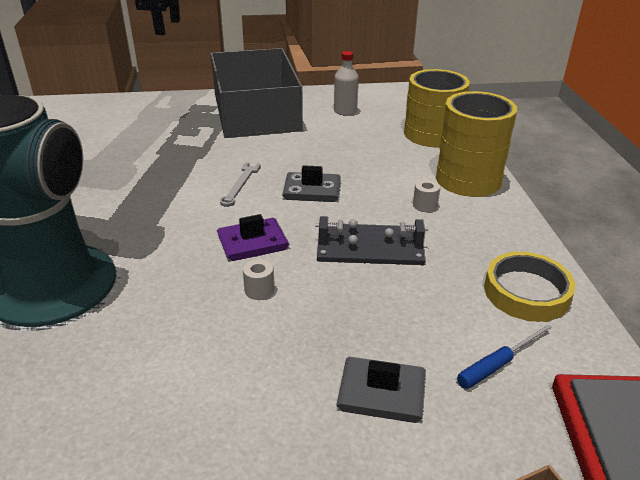

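The scene view shows the holed grey plate at (437,296), the fixture at (316,300), the spare at (177,230) and the purple look-alike at (370,222). The side view agrees, with the plate at (313,184) and the fixture at (371,243). I'll move over the plate for a closer look.

>>> apply_moves:
  moves:
    - [[-4, -3, 0], [0, 0, 0]]
    - [[-4, -3, 0], [0, 0, 0]]
    - [[-4, -3, 0], [0, 0, 0]]
    - [[-4, -3, 0], [0, 0, 0]]
    - [[-4, -3, 0], [0, 0, 0]]

```text
clock: 1.02
eef_pos: [334.4, 450.7, 250.0]
eef_rot: [0.425, 3.112, 0.001]
force: [0.5, 1.0, -0.3]
grip_width: 87.9
grasp_force: 0.0
```

>>> apply_moves:
  moves:
    - [[-4, -3, 0], [0, 0, 0]]
    - [[-4, -3, 0], [0, 0, 0]]
    - [[-4, -3, 0], [0, 0, 0]]
    - [[-4, -3, 0], [0, 0, 0]]
    - [[0, 0, 0], [0, 0, 0]]

```text
clock: 1.65
eef_pos: [457.3, 291.0, 249.9]
eef_rot: [0.433, 3.111, -0.0]
force: [0.8, 0.4, -0.3]
grip_width: 88.0
grasp_force: 0.0
```

```bash
python3 - <<'E'
from h import *
np.set_printoptions(precision=2,suppress=True)
s=bot.observe();print(s['clock'],s['eef_pos'],s['eef_rot'])
p=grab('wrist');W=world(p);print(np.array(p['hand_eye']))
for n in ['plate_grip','fixture']:
    for r in optics.trace(n,p)[:3]:
        m=r['mask']&(p['depth']>0)
        print(n,round(r['confidence'],2),np.round(r['position']),np.median(W[m],0),m.sum())
save(p['img'],'w1.png'); np.savez('w1.npz',W=W,img=p['img'])
E
```

```text
1.65 [457.28 291.03 249.94] [ 0.43  3.11 -0.  ]
[[  -0.     -0.96   -0.28   72.08]
 [   1.     -0.      0.     -0.09]
 [  -0.     -0.28    0.96 -135.29]
 [   0.      0.      0.      1.  ]]
plate_grip 0.98 [ 82. 147.] [349.42  94.42  16.33] 13338
plate_grip 0.74 [304. 231.] [479.07 266.62  16.32] 10287
fixture 0.68 [140. 313.] [512.7   62.94  13.07] 7782
```

View pics/w1.png

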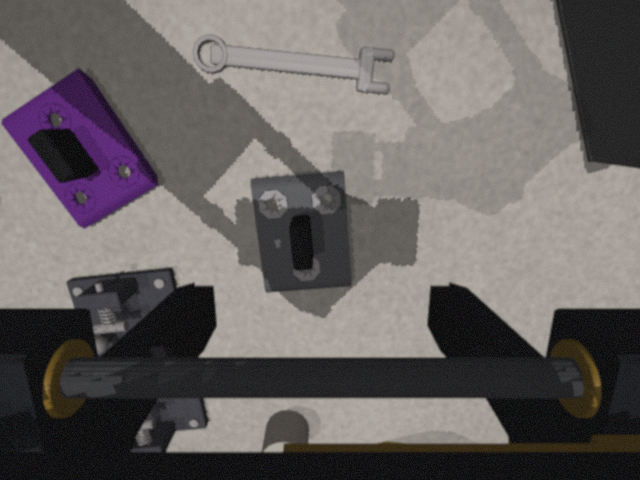

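The wrist view shows the holed plate at (302,232). Its handle is at (301,242), the two holes at (272,205) and (327,200), and the single hole at (307,268). The fixture is partly hidden at the lower left.

```bash
cat >> h.py <<'E'
def rect(P):
    (c,wh,a)=cv2.minAreaRect(P[:,:2].astype(np.float32)); 
    if wh[0]<wh[1]: wh=wh[::-1]; a+=90
    return np.array(c),np.array(wh),(a+90)%180-90
def ang(R): # heading of tool x, deg
    x=Ro.from_rotvec(R).as_matrix()[:,0]; return np.degrees(np.arctan2(x[1],x[0]))
E
python3 - <<'E'
from h import *
np.set_printoptions(precision=2,suppress=True)
s=bot.observe()
d=np.load('w1.npz');W=d['W'];z=W[...,2]
v,u=np.mgrid[:480,:640]
roi=(u>235)&(u<365)&(v>155)&(v<300)
m=(roi&(z>12)&(z<19)).astype(np.uint8); m=cv2.morphologyEx(m,cv2.MORPH_OPEN,np.ones((5,5)))>0
print('plate',rect(W[m]))
m=(roi&(z>50)&(z<60)); print('handle top',rect(W[m]),np.median(W[m],0),m.sum(),W[m][:,:2].mean(0))
for q in [(272,205),(327,200),(307,268)]: print(W[q[1],q[0]])
print('tool x heading',ang(s['eef_rot']))
# fixture from scene camera
p=grab('scene');W=world(p);z=W[...,2]
r=optics.trace('fixture',p)[0]; m=cv2.dilate(r['mask'].astype(np.uint8),np.ones((9,9)))>0
k=(m&(z>7)&(z<16)).astype(np.uint8);k=cv2.morphologyEx(k,cv2.MORPH_OPEN,np.ones((3,3)))>0
print('fix',rect(W[k]),k.sum())
b=m&(z>25)&(z<44); n,l,st,ce=cv2.connectedComponentsWithStats(b.astype(np.uint8))
for i in range(1,n):
    if st[i,4]>10: print(ce[i],st[i,4],np.median(W[l==i],0))
E
```

```text
plate (array([485.67, 263.26]), array([118.25,  90.22]), -11.077110290527344)
handle top (array([485.33, 263.41]), array([43.81, 18.07]), -11.315536499023438) [484.03 263.94  55.91] 944 [484.27 263.9 ]
[387.8  310.67 385.16]
[460.9  295.66   1.66]
[505.55 263.6   56.45]
tool x heading 164.4096785395233
fix (array([573.85,  49.69]), array([201.85, 110.7 ]), -9.576553344726562) 3772
[331.6  256.75] 20 [489.99  49.04  37.14]
[343.5 262.3] 60 [494.09  78.36  35.99]
[313.85 271.94] 66 [538.82  30.98  39.03]
[336.46 283.5 ] 70 [547.85  82.03  39.07]
[306.69 303.63] 71 [609.63  45.36  39.23]
[282.41 326.7 ] 27 [667.94  21.33  35.78]
[294.94 332.11] 64 [670.95  49.03  35.01]
```

>>> apply_moves:
  moves:
    - [[-3.46, -1.91, 0], [0, 0, -0.077]]
    - [[0, 0, 4], [0, 0, 0]]
    - [[0, 0, 4], [0, 0, 0]]
    - [[0, 0, 4], [0, 0, 0]]
    - [[0, 0, 0], [0, 0, 0]]

```text
clock: 2.52
eef_pos: [480.2, 265.5, 126.1]
eef_rot: [-0.302, -3.12, 0.007]
force: [0.0, -0.4, 0.4]
grip_width: 88.1
grasp_force: 0.0
```

```bash
python3 - <<'E'
from h import *
np.set_printoptions(precision=2,suppress=True)
s=bot.observe();print(s['eef_pos'],ang(s['eef_rot']))
p=grab('wrist');W=world(p);z=W[...,2]
m=(z>48)&(z<60)&(np.hypot(W[...,0]-485,W[...,1]-263)<40)
print(rect(W[m]),m.sum()); save(p['img'],'w2.png')
m=(z>12)&(z<19)&(np.hypot(W[...,0]-485,W[...,1]-263)<80)&(p['depth']>0)
print(rect(W[m]))
E
```

```text
[480.19 265.46 126.13] 168.9490952069114
(array([485.38, 263.33]), array([43.79, 18.01]), -10.891708374023438) 2326
(array([485.44, 263.39]), array([119.35,  90.34]), -11.011589050292969)
```

>>> apply_moves:
  moves:
    - [[-0.55, -0.1, 2.5], [0, 0, 0]]
    - [[0, 0, 3], [0, 0, 0]]
    - [[0, 0, 2.5], [0, 0, 0]]
    - [[0, 0, 1.5], [0, 0, 0]]
    - [[0, 0, 0], [0, 0, 0]]

```text
clock: 3.2
eef_pos: [489.0, 264.2, 35.1]
eef_rot: [-0.305, -3.127, -0.0]
force: [0.7, -0.2, -0.3]
grip_width: 87.7
grasp_force: 0.0
```

>>> apply_moves:
  moves:
    - [[0, 0, 0], [0, 0, 0]]
    - [[0, 0, 0], [0, 0, 0]]
    - [[0, 0, 0], [0, 0, 0]]
    - [[0, 0, 0], [0, 0, 0]]
    - [[0, 0, 0], [0, 0, 0]]
  jaw: 1

```text
clock: 3.82
eef_pos: [488.9, 263.7, 34.8]
eef_rot: [0.306, 3.127, 0.0]
force: [0.1, 0.6, -0.0]
grip_width: 40.2
grasp_force: 0.0
```

>>> apply_moves:
  moves:
    - [[0.2, 0, 0.3], [0, 0, 0]]
    - [[0, 0, 0], [0, 0, 0]]
    - [[0, 0, 0], [0, 0, 0]]
    - [[0, 0, 0], [0, 0, 0]]
    - [[0, 0, 0], [0, 0, 0]]

```text
clock: 4.45
eef_pos: [486.4, 263.9, 31.3]
eef_rot: [-0.305, -3.126, 0.001]
force: [-0.5, -0.7, -3.4]
grip_width: 17.7
grasp_force: 30.0
```

>>> apply_moves:
  moves:
    - [[0, 0, -1], [0, 0, 0]]
    - [[0, 0, -2], [0, 0, 0]]
    - [[0, 0, -3], [0, 0, 0]]
    - [[0, 0, -3], [0, 0, 0]]
    - [[0, 0, -1], [0, 0, 0]]

```text
clock: 5.08
eef_pos: [488.3, 264.8, 134.2]
eef_rot: [0.305, 3.123, 0.004]
force: [0.5, 0.2, -5.8]
grip_width: 17.9
grasp_force: 30.0
```

```bash
cat > fx.py <<'E'
from h import *
np.set_printoptions(precision=2,suppress=True)
def balls(W,c0=(575,50)):
    z=W[...,2];m=(z>36)&(z<43)&(np.hypot(W[...,0]-c0[0],W[...,1]-c0[1])<58)
    n,l,st,ce=cv2.connectedComponentsWithStats(m.astype(np.uint8)); return [np.r_[W[l==i].mean(0),st[i,4]] for i in range(1,n) if st[i,4]>5]
for c in ['scene','side']:
    p=grab(c);W=world(p);z=W[...,2]
    m=(z>8)&(z<15)&(np.hypot(W[...,0]-574,W[...,1]-50)<125)&(p['depth']>0)
    m=cv2.morphologyEx(m.astype(np.uint8),cv2.MORPH_OPEN,np.ones((3,3)))>0
    print(c,rect(W[m]),m.sum())
    # sphere fit of balls
    from scipy.optimize import least_squares
    for b in balls(W):
        k=(z>33)&(z<46)&(np.hypot(W[...,0]-b[0],W[...,1]-b[1])<9)
        P=W[k]; f=least_squares(lambda q:np.linalg.norm(P-q,axis=1)-9,[b[0],b[1],32],loss='soft_l1')
        print(b,f.x,k.sum())
E
python3 fx.py; python3 -c "
from h import *
s=bot.observe();print(s['eef_pos'],ang(s['eef_rot']))"
```

```text
scene (array([573.9 ,  49.67]), array([200.7 , 110.61]), -9.623390197753906) 2952
[537.15  30.68  39.41  49.  ] [535.28  29.52  33.48] 57
[546.44  81.4   39.41  48.  ] [544.25  80.94  33.51] 58
[608.31  44.72  39.24  52.  ] [607.14  43.98  32.98] 66
side (array([574.95,  46.68]), array([199.34, 113.36]), -9.392822265625) 2764
[545.18  76.66  38.8   30.  ] [546.04  78.68  31.47] 51
[607.85  40.13  38.9   36.  ] [607.97  42.74  31.88] 52
[537.03  24.88  38.88  38.  ] [537.66  27.73  31.98] 56
[487.6979686  264.52892193 132.94734647] 168.8380441148817
```

>>> apply_moves:
  moves:
    - [[-2, -3.2, 0], [0, 0, -0.024]]
    - [[-2, -3.2, 0], [0, 0, 0]]
    - [[-2, -3.2, 0], [0, 0, 0]]
    - [[-2, -3.2, 0], [0, 0, 0]]
    - [[-2, -3.2, 0], [0, 0, 0]]

```text
clock: 5.8
eef_pos: [556.4, 87.8, 129.6]
eef_rot: [-0.268, -3.127, 0.001]
force: [0.6, -0.0, -4.7]
grip_width: 17.7
grasp_force: 30.0
```

>>> apply_moves:
  moves:
    - [[-2, -2.5, 0], [0, 0, 0]]
    - [[0, 0, 0], [0, 0, 0]]
    - [[0, 0, 0], [0, 0, 0]]

```text
clock: 6.18
eef_pos: [571.6, 61.2, 130.0]
eef_rot: [-0.269, -3.127, 0.0]
force: [-0.4, 0.4, -5.5]
grip_width: 17.5
grasp_force: 30.0
```

```bash
cat > pl.py <<'E'
from h import *
np.set_printoptions(precision=2,suppress=True)
s=bot.observe();t=s['eef_pos'];print(t,ang(s['eef_rot']))
zt=t[2]+5-20
for c in ['scene','side']:
    p=grab(c);W=world(p);z=W[...,2]
    m=(abs(z-zt)<5)&(np.hypot(W[...,0]-t[0],W[...,1]-t[1])<85)&(p['depth']>0)
    m=cv2.morphologyEx(m.astype(np.uint8),cv2.MORPH_OPEN,np.ones((3,3)))>0
    print(c,rect(W[m]),np.median(z[m]),m.sum()); save(p['img'],c+'_h.png')
E
python3 pl.py; python3 -c "
import cv2,numpy as np
a=cv2.imread('pics/scene_h.png')[170:400,200:500];b=cv2.imread('pics/side_h.png')[100:330,230:530]
cv2.imwrite('pics/hov.png',cv2.resize(np.hstack([a,b]),(800,307)))"
```

```text
[571.63  61.15 130.04] 170.17384524461733
scene (array([589.43,  58.33]), array([91.02, 83.47]), 80.2802505493164) 115.70583764746664 1535
side (array([572.18,  60.03]), array([119.48,  96.72]), -9.755950927734375) 114.76852122880075 1370
```

View pics/hov.png

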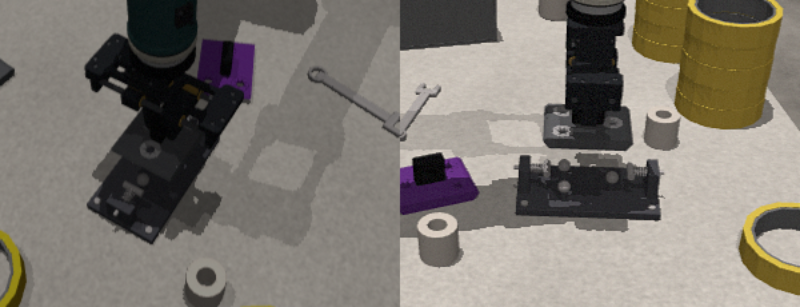

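The hover picture shows the plate level above the balls, with its two-hole end over the two-ball end. It needs about 12 mm more in -y.

>>> apply_moves:
  moves:
    - [[-0.45, -1.14, 0], [0, 0, 0]]
    - [[0, 0, 1.5], [0, 0, 0]]
    - [[0, 0, 2.0], [0, 0, 0]]
    - [[0, 0, 0], [0, 0, 0]]
    - [[0, 0, 0], [0, 0, 0]]

```text
clock: 6.9
eef_pos: [575.0, 49.2, 96.0]
eef_rot: [-0.268, -3.129, 0.0]
force: [-0.1, 0.0, -4.2]
grip_width: 17.6
grasp_force: 30.0
```

```bash
python3 pl.py
```

```text
[575.01  49.2   96.  ] 170.2222864904842
scene (array([594.24,  46.28]), array([91.23, 80.29]), 80.20547485351562) 81.70439931519104 1421
side (array([576.57,  47.85]), array([119.04,  97.75]), -10.131462097167969) 81.2071040030304 1359
```

>>> apply_moves:
  moves:
    - [[0.12, 0, 0.8], [0, 0, 0]]
    - [[0, 0, 0.7], [0, 0, 0]]
    - [[0, 0, 0.5], [0, 0, 0]]
    - [[0, 0, 0.3], [0, 0, 0]]
    - [[0, 0, 0], [0, 0, 0]]

```text
clock: 7.62
eef_pos: [574.5, 49.3, 73.6]
eef_rot: [0.268, 3.13, -0.0]
force: [1.5, -0.9, -3.7]
grip_width: 17.8
grasp_force: 30.0
```

>>> apply_moves:
  moves:
    - [[0, 0, 0.3], [0, 0, 0]]
    - [[0, 0, 0.3], [0, 0, 0]]
    - [[0, 0, 0.3], [0, 0, 0]]
    - [[0, 0, 0.2], [0, 0, 0]]
    - [[0, 0, 0], [0, 0, 0]]

```text
clock: 8.25
eef_pos: [573.5, 49.3, 61.8]
eef_rot: [-0.268, -3.129, 0.0]
force: [-0.2, 0.8, -6.4]
grip_width: 17.9
grasp_force: 30.0
```

>>> apply_moves:
  moves:
    - [[0, 0, 0.2], [0, 0, 0]]
    - [[0, 0, 0.1], [0, 0, 0]]
    - [[0, 0, 0.1], [0, 0, 0]]
    - [[0, 0, 0], [0, 0, 0]]

```text
clock: 8.75
eef_pos: [574.2, 49.2, 58.5]
eef_rot: [-0.268, -3.13, 0.0]
force: [0.9, -0.0, -8.1]
grip_width: 17.8
grasp_force: 30.0
```

```bash
python3 pl.py; python3 -c "
import cv2
cv2.imwrite('pics/low.png',cv2.resize(cv2.imread('pics/side_h.png')[150:290,290:480],None,fx=4,fy=4))"
```

```text
[574.23  49.21  58.49] 170.2209323189622
scene (array([572.97,  49.51]), array([120.12,  91.3 ]), -9.439285278320312) 44.278471552670794 1327
side (array([577.17,  45.13]), array([158.76,  96.06]), -12.006820678710938) 43.06342283635149 1415
```

View pics/low.png

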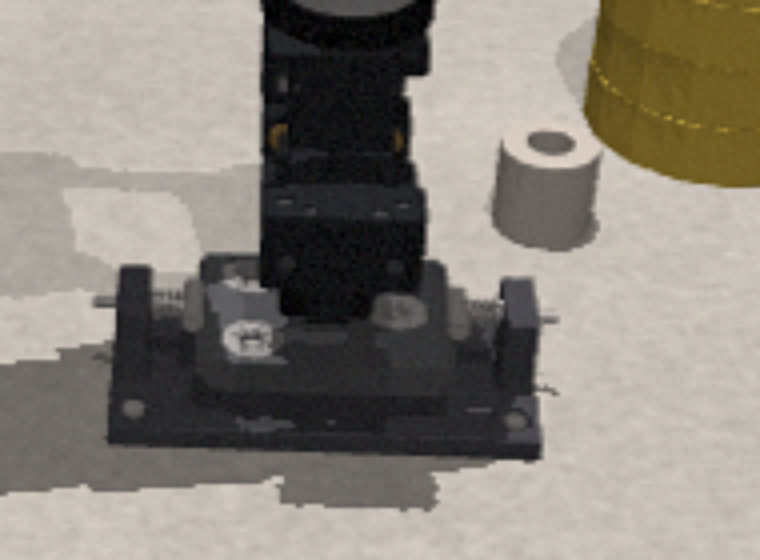

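The plate is between the blocks and about 1 mm above home, so I'll press on gently.

>>> apply_moves:
  moves:
    - [[0, 0, 0.1], [0, 0, 0]]
    - [[0, 0, 0.1], [0, 0, 0]]
    - [[0, 0, 0], [0, 0, 0]]
    - [[0, 0, 0], [0, 0, 0]]

```text
clock: 9.35
eef_pos: [574.8, 49.0, 57.5]
eef_rot: [0.268, 3.129, -0.001]
force: [0.6, -3.4, 1.5]
grip_width: 17.8
grasp_force: 30.0
```

>>> apply_moves:
  moves:
    - [[0, 0, 0.1], [0, 0, 0]]
    - [[0, 0, 0], [0, 0, 0]]
    - [[0, 0, 0], [0, 0, 0]]

```text
clock: 9.72
eef_pos: [574.9, 49.0, 57.4]
eef_rot: [0.268, 3.129, -0.001]
force: [-2.5, -4.2, 7.4]
grip_width: 17.5
grasp_force: 30.0
```

>>> apply_moves:
  moves:
    - [[0, 0, 0], [0, 0, 0]]
    - [[0, 0, 0], [0, 0, 0]]
    - [[0, 0, 0], [0, 0, 0]]
    - [[0, 0, 0], [0, 0, 0]]
    - [[0, 0, 0], [0, 0, 0]]
  jaw: 0.3

```text
clock: 10.35
eef_pos: [574.2, 49.4, 55.6]
eef_rot: [-0.268, -3.13, -0.0]
force: [0.0, 0.6, 0.7]
grip_width: 61.9
grasp_force: 0.0
```

>>> apply_moves:
  moves:
    - [[0, 0, -1], [0, 0, 0]]
    - [[0, 0, -2], [0, 0, 0]]
    - [[0, 0, -4], [0, 0, 0]]
    - [[0, 0, -4], [0, 0, 0]]
    - [[0, 0, -4], [0, 0, 0]]

```text
clock: 10.98
eef_pos: [574.6, 49.3, 208.9]
eef_rot: [0.268, 3.128, 0.0]
force: [0.5, 0.1, 0.2]
grip_width: 61.8
grasp_force: 0.0
```

>>> apply_moves:
  moves:
    - [[-4, 0, 0], [0, 0, 0]]
    - [[-4, 0, 0], [0, 0, 0]]
    - [[-2, 0, 0], [0, 0, 0]]
    - [[0, 0, 0], [0, 0, 0]]

```text
clock: 11.48
eef_pos: [674.1, 32.0, 207.2]
eef_rot: [0.269, 3.128, 0.0]
force: [-0.2, 0.3, 0.7]
grip_width: 61.8
grasp_force: 0.0
```

```bash
python3 - <<'E'
from h import *
np.set_printoptions(precision=2,suppress=True)
s=bot.observe();print(s['clock'],s['eef_pos'],s['grip_width'])
for c in ['wrist','side']:
    p=grab(c);W=world(p);z=W[...,2];d=p['depth']>0
    r=np.hypot(W[...,0]-574,W[...,1]-49)
    m=(abs(z-42.4)<5)&(r<72)&d
    m=cv2.morphologyEx(m.astype(np.uint8),cv2.MORPH_OPEN,np.ones((5,5)))>0
    A=np.c_[W[m][:,:2]-[574,49],np.ones(m.sum())];print(c,rect(W[m]),m.sum(),'plane',np.linalg.lstsq(A,z[m],rcond=None)[0]*[1000,1000,1])
    m=(abs(z-12)<4)&(r<115)&d; print('base z',np.median(z[m]))
    save(p['img'],c+'_f.png')
E
python3 -c "
import cv2
cv2.imwrite('pics/fin.png',cv2.resize(cv2.imread('pics/side_f.png')[150:290,290:480],None,fx=4,fy=4))"
```

```text
11.475 [674.08  32.01 207.23] 61.765823102252824
wrist (array([578.09,  48.28]), array([110.94,  90.34]), -9.631935119628906) 18069 plane [-2.72  0.18 42.43]
base z 12.250950182821043
side (array([575.48,  47.54]), array([117.1 ,  98.81]), -8.51043701171875) 1450 plane [-0.66  4.85 42.09]
base z 11.81655404676053
```

View pics/fin.png

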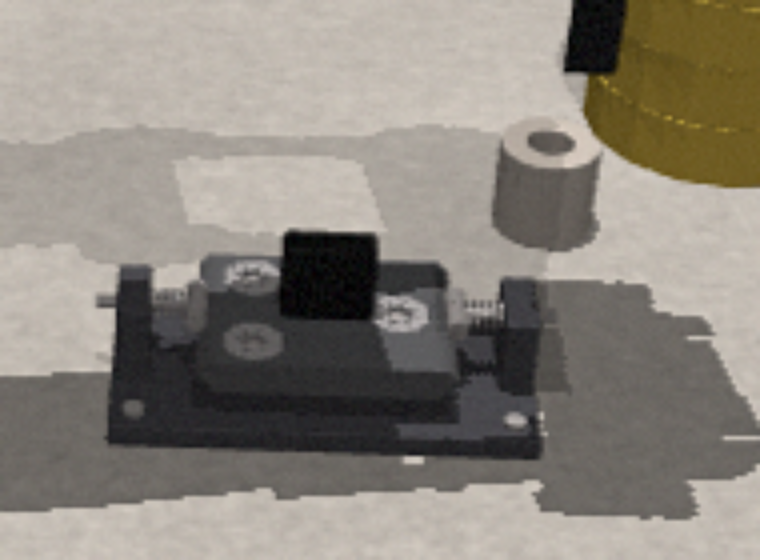

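View pics/wrist_f.png

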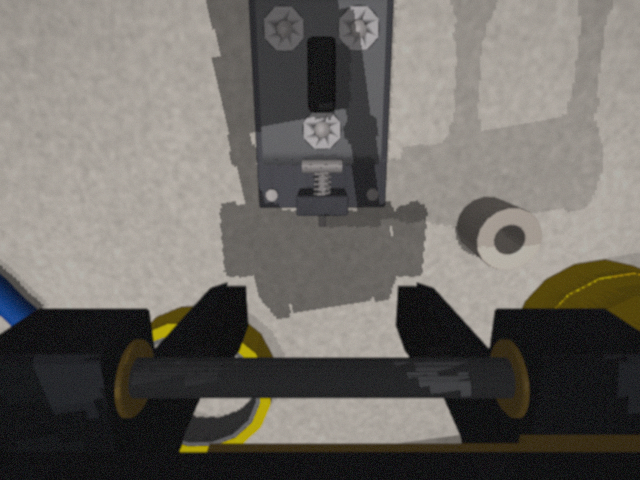

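The side and wrist views show a ball in every hole. The plate is level with its top at 42.4 mm, which is the home height. Both noses bear on its ends, and the gripper is clear.

```bash
python3 -c "
from bench import bot
print(bot.sign_off())"
```

```text
the job is handed in; nothing more can be done
None
```

The three-hole plate is seated home on the fixture's three balls with both noses over its ends, released and handed in at about 11.5 s; I never touched the spare plate.

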